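# Push the strip home and clamp it in the sawing jig

### The job

The wooden strip in the sawing jig has to be clamped for the saw: slide it along its channel, under the screw bridge, until its end is fully home against the end stop. Then turn the knurled thumbscrew clockwise until its foot seats on the strip and the resistance has clearly risen to about four times that of free turning, stop there before the wood is crushed, and let go. Leave the other things on the bench alone.

Things in the scene. Friction and masses are not known exactly. Their poses are not given: they have to be found in the camera images.
- jig: Plywood sawing jig, fixed to the bench. Origin: centre of its underside, on the bench. Base board 120 (x) x 280 (y) x 20 mm; x across the channel, y along it towards the stop, z up. The channel runs along y at x = 0, 45 mm wide, floor 20 mm above the origin, between two fences whose tops are 28 mm above the origin. An aluminium bridge (top 78 mm above the origin, 30 mm along y, 81 mm along x) spans it at y = +75 mm.
- stop_face (a point): Middle of the wooden end stop's face that the strip must meet: jig y = +122 mm, 32 mm above the jig's origin. Axes as the jig's. The stop's top is 38 mm above the jig's origin.
- strip: Loose wooden strip lying in the channel, 42 (x) x 160 (y, along the channel) x 24 mm, about 0.12 kg; its top is 44 mm above the jig's origin, 16 mm proud of the fences. Origin: centre of its underside; axes as the jig's. It slides with under 2 N and starts 30 to 70 mm short of the stop.
- strip_head (a point): Centre of the strip's end face towards the stop (12 mm above its underside). Must meet stop_face.
- strip_tail (a point): Centre of the strip's other end face (12 mm above its underside), where it can be pushed; it stands free in the open part of the channel.
- thumbscrew: Steel thumbscrew in the bridge; clockwise seen from above clamps. It turns in place and does not rise or sink; only its 26 mm round foot below the bridge runs down, 8 mm a turn. Origin: on its upright axis at the bridge's top. How high the foot starts (about 1 to 5 mm over the strip, so 0.8 to 4 rad of free turning) differs each time and cannot be told from the screw's angle. It stays where it is left.
- knob (a point): Centre of the thumbscrew's knurled round head, 32 mm diameter, 24 mm high, 97 mm above the jig's origin; a 7 mm gap lies between head and bridge. It has a little torsional give (0.3 rad per N m). Held at rest after a small turn it resists with 0.03 to 0.1 N m while free; once the foot seats, this climbs 0.02 to 0.04 N m per 0.1 rad. Snug is 0.2 to 0.25 N m; about 1.2 rad past first contact the wood is crushed.
- offcut: Wooden offcut, 42 x 70 x 24 mm, beside the jig; a bystander, to be left alone. Origin at its underside.
- sander: Cork sanding block, 47 x 92 x 30 mm, beside the jig; a bystander, to be left alone. Origin at its underside.
- driver: Screwdriver with a red handle; a bystander, to be left alone. Origin at its underside.
- glue: White glue bottle, 56 mm diameter, 140 mm high; a bystander, to be left alone. Origin at its underside.
- nails: Steel tin, 72 mm diameter, 70 mm high; a bystander, to be left alone. Origin at its underside.
- square: Try square, wooden stock and steel blade, about 170 mm; a bystander, to be left alone. Origin at its underside.
- panels: Plywood panel, 150 x 130 x 12 mm; a bystander, to be left alone. Origin at its underside.
Not all that is in view belongs to the job. Of the things like the strip, leave any that is green or red; of the rest the smaller one is meant.

How it is judged:
By the outcome, as a careful person would: the job done as asked, in the order asked, and still so for the second after the job is handed in, with the robot touching nothing.
It also fails if it takes over 72 s, if anything falls off the work surface, if the arm or the gripper's body presses on something with over 40 N, if the wrist force passes 120 N, or if a joint passes its speed limit or range.

### The arm

A 6-joint arm with a two-finger parallel gripper is mounted at the origin on the work surface. World frame = base frame: x ahead of the robot, y to its left, z up, the work surface at z = 0. Lengths are in m, angles in degrees, forces in N, time in s.
With the tool pointing down it reaches from about 0.4 to 0.825 m from the base axis. Payload 7 kg.
Tool frame: the origin (TCP) lies at the very end of the fingers, on their centre line; the grasp point (between the pads) lies 19 mm behind it (ctrl.hold_point_z is the distance from the TCP to the grasp point, in m); z points along the fingers, y is the line along which they close (so a half turn about z gives the same grasp; the last joint's range is limited). The gripper opens to 88 mm and grips with 3 to 60 N. Pads are 19 mm wide; open, the fingers measure 130 mm over their backs; the gripper's body (78 mm by 193 mm) begins 47 mm behind the grasp point.
Start: joints at [-53.68, 20.546, 0.682, 0, -70.136, -16.507], TCP at [0.229, -0.635, 0.227] pointing down, gripper open.
Joint ranges: [-176.03, 176.03], [-82.01, 121.73], [-58.28, 71.71], [-173.87, 95.51], [-174.79, -0.11], [-173.66, 173.66]. Speed limits (degrees/s): [136.94, 136.94, 172.46, 180, 180, 180].

### API

Orientations are given as [roll, pitch, yaw] about the fixed x, y, z axes, in that order (R = Rz(yaw) Ry(pitch) Rx(roll)).
In Python, from plant import sensors, viewer, workorder, ctrl gives the robot as it stands.
- The arm moves only by the shell command python3 -m pendant 'ROWS'. ROWS is JSON, a list of rows, each a list of 3 entries, a list of its own where there are three numbers: the opening, from -1 (shut) to 1 (fully open), so that 0 is half open, then the shift along the tool's x, y, z in m, then the turn, a rotation vector about the tool's x, y, z in degrees. A call has 1 to 10 rows; each row is the pose to reach, as a shift and turn from the pose commanded when the call began, along the tool's axes at that moment; what a row does not reach only later rows make up. A row lasts 1/12 s, in which the tool goes at most 41.7 mm and 7.16 degrees, less where a joint would pass 70% of its speed; a pose out of reach is approached as far as the arm can. A call with a gripper value outside its range is refused whole. The fingers move at their own pace and stop on an object; the grip force is fixed at half the most. Time passes only in rows, so rows that repeat a pose let the fingers close. It gives the time, the measured TCP pose, the force, the opening and the grip force at its end, in the units of the state.
- sensors.get_obs(): the state, without advancing time (a new reading comes with each control period).
- viewer.snapshot(name): name is "scene" or "top" or "wrist"; returns the picture (384x512x3 uint8, red, green, blue); there is no depth.
- viewer.camera_params(name): a dict with "fx", "fy", "cx", "cy" (pixels), "extrinsics" (4x4, takes a point from world to camera coordinates). Camera axes: x right, y up, looking along -z (the intrinsics and any distortion apply to the point x, -y, -z); pixel columns grow to the right and rows downward; lengths in m; the calibration is good to about 2 mm. A picture is of the moment at which its call begins: read the wrist's pose just before it. camera_params takes no time and is no camera call; for the wrist camera it gives the pose at the moment of the call.
- workorder.close_job(): hands the job in; it is judged then, once.
The state is a dict: "clock": time; "joint_pos": joint angles; "qvel": joint speeds; "tau": joint torques, N m; "tool_pos": TCP position; "orientation": TCP orientation; "force": force on the tool from outside, world axes, zero at the start; "moment": the same for the moment, N m; "opening": finger opening in m; "gripper_force": force on a finger pad.
Only numpy, scipy, OpenCV 4.12 (cv2) and the standard library are available. Lean on these libraries where they do the work, as an engineer would, in place of code of your own. Each camera call takes 0.05 s, during which the arm holds its last target. There are 200 camera calls.

## Working session

There is one attempt and no reset: what is moved stays moved. The work goes in short steps, Python scripts to look and compute and a shell command to move; the robot and the scene stay as the last step left them, time stands still between calls to the robot, and variables do not carry over. Pictures are saved under pics/ and viewed, at most 10 in all, crops included, and the job is handed in when it is done.

```bash
mkdir -p pics; ls
python3 - <<'E'
from plant import sensors, viewer
import cv2,numpy as np
o=sensors.get_obs();print({k:np.round(v,3) for k,v in o.items()})
for n in("scene","top"):
    im=viewer.snapshot(n);cv2.imwrite(f"pics/{n}0.png",cv2.resize(im[:,:,::-1],(800,600),interpolation=cv2.INTER_CUBIC));cv2.imwrite(f"pics/{n}0raw.png",im[:,:,::-1])
    p=viewer.camera_params(n);print(n,p)
E
```

```text
pics
{'clock': np.float64(0.0), 'joint_pos': array([-5.3679e+01,  2.0590e+01,  6.3400e-01, -2.0000e-02, -7.0134e+01,
       -1.6509e+01]), 'qvel': array([ 0.051,  0.074, -0.111, -0.072,  0.018,  0.038]), 'tau': array([-2.0000e-03, -5.8271e+01,  2.9306e+01,  6.9970e+00,  7.0000e-03,
       -0.0000e+00]), 'tool_pos': array([ 0.229, -0.635,  0.226]), 'orientation': array([ 1.79909e+02, -7.00000e-03, -1.60195e+02]), 'force': array([-0.356,  0.193, -0.119]), 'moment': array([ 0.003, -0.065, -0.028]), 'gripper_force': np.float64(0.0), 'opening': np.float64(0.088)}
scene {'fx': 458.89628066487097, 'fy': 458.89628066487097, 'cx': 257.9876755316118, 'cy': 188.46849388743797, 'extrinsics': array([[-0.56815533,  0.82279236,  0.01456875,  0.31733965],
       [-0.57760762, -0.41133506,  0.70510489,  0.24951751],
       [ 0.58614756,  0.39219408,  0.70895334, -1.79744563],
       [ 0.        ,  0.        ,  0.        ,  1.        ]])}
top {'fx': 498.74437675674363, 'fy': 498.74437675674363, 'cx': 260.5612810033792, 'cy': 191.28541174877526, 'extrinsics': array([[ 0.01856413, -0.99981382,  0.00526341, -0.04326729],
       [ 0.99834151,  0.01882321,  0.05440511, -0.54022577],
       [-0.05449406,  0.0042447 ,  0.99850507, -1.43655159],
       [ 0.        ,  0.        ,  0.        ,  1.        ]])}
```

View pics/top0.png

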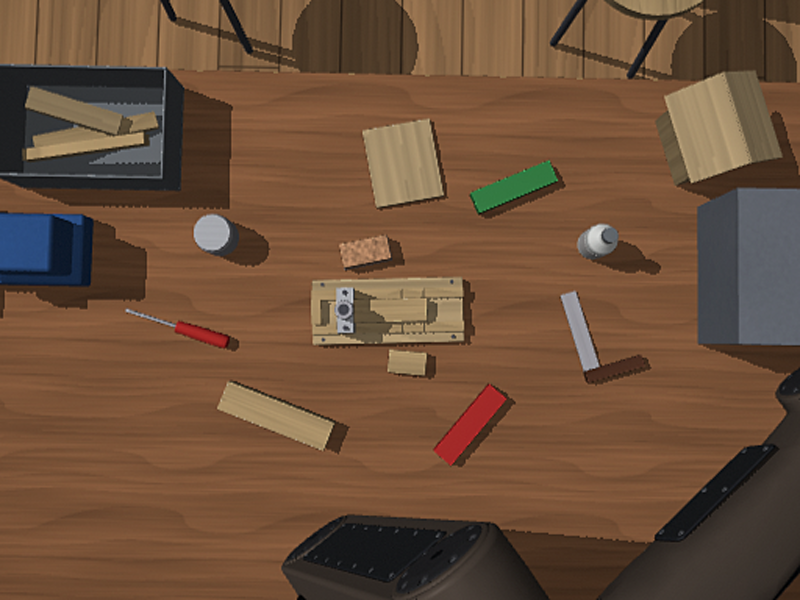

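View pics/scene0.png

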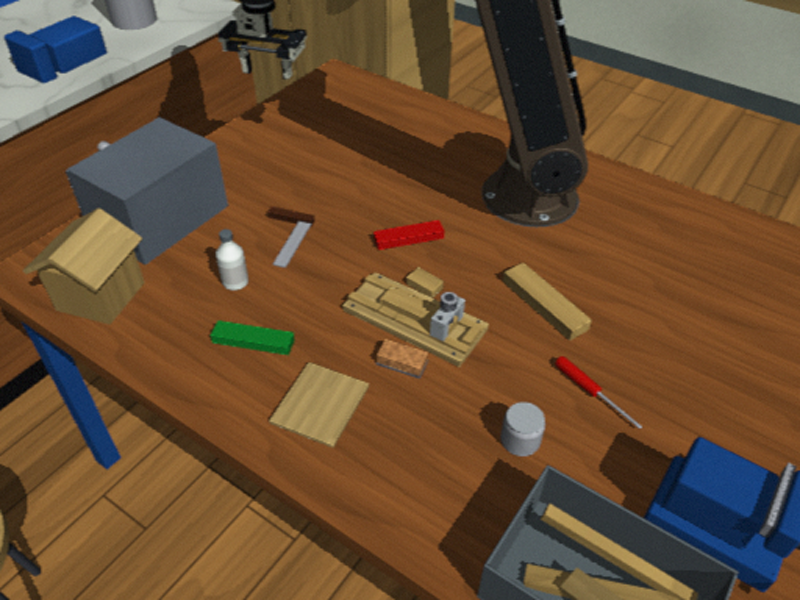

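Both pictures show four strip-like things (top view, px): strip in the jig (385,307), big loose plank (277,415), red bar (472,425), green bar (515,187). The one in the jig is the smaller uncoloured one. The bridge and knob are at about (344,310), and the stop is at the left (towards world +y). Next I'll check it in a close crop.

Run:
```python
import cv2
im=cv2.imread('pics/top0raw.png')[166:234,192:308]
cv2.imwrite('pics/crop1.png',cv2.resize(im,None,fx=6.8,fy=6.8,interpolation=cv2.INTER_CUBIC))
```

```text
(no output)
```

View pics/crop1.png

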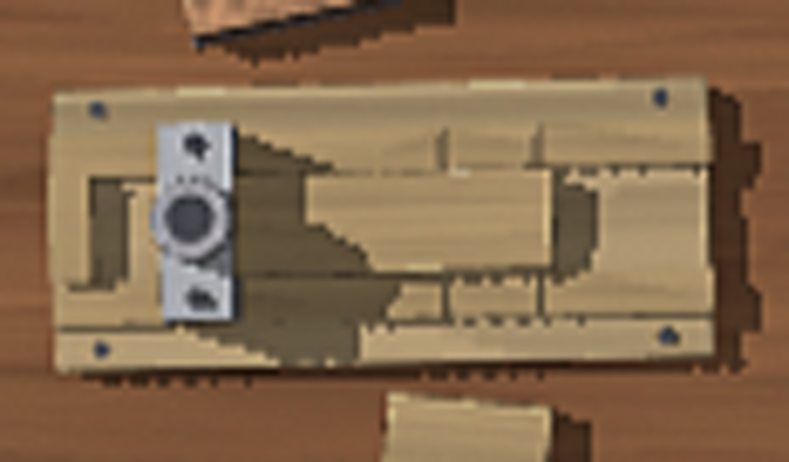

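The crop shows a plain wooden strip in the channel, tail edge at x≈552 (rows 168–268), the knob at (190,218), bridge ends at rows 122 and 322, and jig corners at (52,93), (703,78), (712,357) and (57,372).

```bash
cat > h.py <<'E'
import numpy as np
from plant import viewer
def px2w(name,uv,z,p=None):
    p=p or viewer.camera_params(name);E=np.array(p['extrinsics']);R,t=E[:3,:3],E[:3,3]
    d=R.T@np.array([(uv[0]-p['cx'])/p['fx'],-(uv[1]-p['cy'])/p['fy'],-1]);c=-R.T@t
    return c+d*(z-c[2])/d[2]
E
python3 - <<'E'
from h import *
f=lambda x,y,z:px2w('top',(192+(x+.5)/6.8-.5,166+(y+.5)/6.8-.5),z).round(4)
for n,a in dict(c1=(52,93,.024),c2=(703,78,.024),c3=(712,357,.024),c4=(57,372,.024),knob=(190,218,.109),b1=(195,122,.078),b2=(200,322,.078),t1=(552,168,.044),t2=(552,270,.044)).items(): print(n,f(*a))
p=viewer.camera_params('wrist');print(p)
E
```

```text
c1 [0.572 0.145 0.024]
c2 [ 0.5836 -0.132   0.024 ]
c3 [ 0.465  -0.1376  0.024 ]
c4 [0.4535 0.1399 0.024 ]
knob [0.5164 0.0785 0.109 ]
b1 [0.557  0.0797 0.078 ]
b2 [0.4753 0.0758 0.078 ]
t1 [ 0.5429 -0.0677  0.044 ]
t2 [ 0.5001 -0.0685  0.044 ]
{'fx': 267.9402669575813, 'fy': 267.9402669575813, 'cx': 254.910934774677, 'cy': 190.858123889665, 'extrinsics': array([[-3.39157149e-01,  9.40729423e-01,  7.61902612e-04,
         6.74583699e-01],
       [-8.95858720e-01, -3.22732746e-01, -3.05418939e-01,
         3.72337200e-02],
       [-2.87070691e-01, -1.04267574e-01,  9.52217775e-01,
        -3.92196169e-01],
       [ 0.00000000e+00,  0.00000000e+00,  0.00000000e+00,
         1.00000000e+00]])}
```

```bash
python3 -m pendant '[[-1,[-0.3,0.265,0],[0,0,-72.3]],[-1,[-0.3,0.265,0],[0,0,-72.3]],[-1,[-0.3,0.265,0],[0,0,-72.3]],[-1,[-0.3,0.265,0],[0,0,-72.3]],[-1,[-0.3,0.265,0],[0,0,-72.3]],[-1,[-0.3,0.265,0],[0,0,-72.3]],[-1,[-0.3,0.265,0],[0,0,-72.3]],[-1,[-0.3,0.265,0],[0,0,-72.3]],[-1,[-0.3,0.265,0],[0,0,-72.3]],[-1,[-0.3,0.265,0],[0,0,-72.3]]]'; python3 -m pendant '[[-1,[0,0,0],[0,0,-0.7]],[-1,[0,0,0],[0,0,-0.7]],[-1,[0,0,0],[0,0,-0.7]]]'
```

```text
clock: 0.93
tool_pos: [0.4222, -0.2811, 0.2266]
orientation: [-180.0, 0.0, -88.1]
force: [-0.3, -0.9, 0.5]
opening: 0.0265
gripper_force: 0.0
clock: 1.18
tool_pos: [0.421, -0.284, 0.2264]
orientation: [180.0, 0.0, -87.9]
force: [0.0, -0.4, -0.3]
opening: 0.0062
gripper_force: 0.0
```

```bash
python3 -m pendant '[[-1,[-0.182,-0.109,0.04],[0,0,-0.4]],[-1,[-0.182,-0.109,0.04],[0,0,-0.4]],[-1,[-0.182,-0.109,0.04],[0,0,-0.4]],[-1,[-0.182,-0.109,0.04],[0,0,-0.4]],[-1,[-0.182,-0.109,0.04],[0,0,-0.4]],[-1,[-0.182,-0.109,0.04],[0,0,-0.4]],[-1,[-0.182,-0.109,0.04],[0,0,-0.4]],[-1,[-0.182,-0.109,0.04],[0,0,-0.4]]]'
python3 - <<'E'
from plant import viewer
import cv2,pickle
p=viewer.camera_params('wrist');im=viewer.snapshot('wrist')
pickle.dump(p,open('w1.pkl','wb'))
cv2.imwrite('pics/w1.png',cv2.resize(im[:,:,::-1],(800,600),interpolation=cv2.INTER_CUBIC))
E
```

```text
clock: 1.85
tool_pos: [0.523, -0.0989, 0.1861]
orientation: [179.9, -0.0, -87.5]
force: [-1.0, 0.2, 0.6]
opening: 0.0004
gripper_force: 0.0
```

View pics/w1.png

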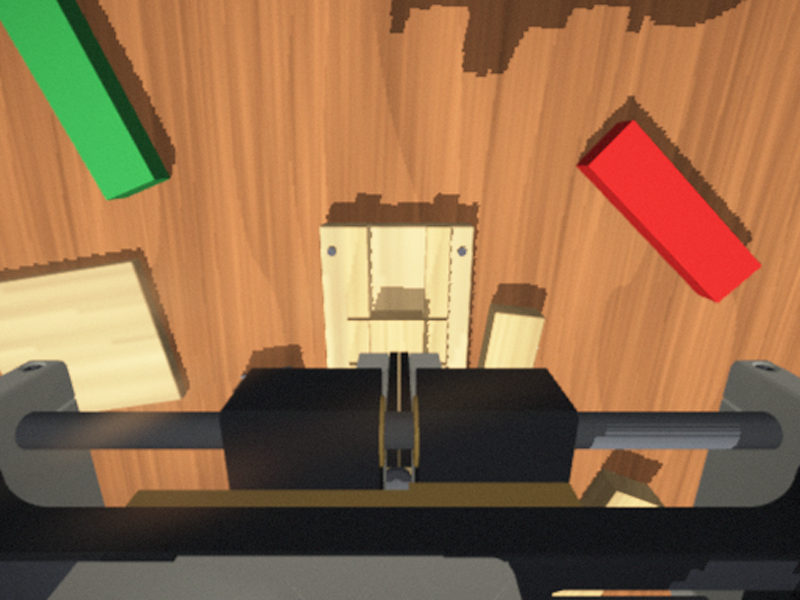

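The wrist view shows the shut fingers at (398,370), centred over the channel (370–425). The open end of the jig is at row 228, and the tail is hidden beneath the gripper. I'll lower and push by feel.

```bash
python3 -m pendant '[[-1,[0,0,0.04],[0,0,0]],[-1,[0,0,0.08],[0,0,0]],[-1,[0,0,0.12],[0,0,0]],[-1,[0,0,0.14],[0,0,0]],[-1,[0,0,0.149],[0,0,0]],[-1,[0,0,0.154],[0,0,0]],[-1,[0,0,0.154],[0,0,0]],[-1,[0,0,0.154],[0,0,0]]]';python3 -m pendant '[[-1,[-0.006,0,0],[0,0,0]],[-1,[-0.012,0,0],[0,0,0]],[-1,[-0.016,0,0],[0,0,0]],[-1,[-0.020,0,0],[0,0,0]],[-1,[-0.024,0,0],[0,0,0]],[-1,[-0.028,0,0],[0,0,0]],[-1,[-0.032,0,0],[0,0,0]],[-1,[-0.036,0,0],[0,0,0]],[-1,[-0.036,0,0],[0,0,0]]]'
```

```text
clock: 2.57
tool_pos: [0.5243, -0.0986, 0.034]
orientation: [-179.9, -0.0, -87.5]
force: [0.1, -0.4, 0.1]
opening: 0.0004
gripper_force: 0.0
clock: 3.32
tool_pos: [0.5217, -0.0614, 0.0325]
orientation: [180.0, 0.0, -87.4]
force: [-0.6, 0.5, -1.2]
opening: 0.0005
gripper_force: 0.0
```

```bash
python3 -m pendant '[[-1,[-0.003,0,0],[0,0,0]],[-1,[-0.006,0,0],[0,0,0]],[-1,[-0.009,0,0],[0,0,0]],[-1,[-0.012,0,0],[0,0,0]],[-1,[-0.012,0,0],[0,0,0]]]';for i in 1 2 3 4; do echo; done; python3 -m pendant '[[-1,[-0.002,0,0],[0,0,0]],[-1,[-0.004,0,0],[0,0,0]],[-1,[-0.004,0,0],[0,0,0]]]'
```

```text
clock: 3.73
tool_pos: [0.5212, -0.0497, 0.0325]
orientation: [-180.0, 0.0, -87.5]
force: [-0.5, -1.2, 0.2]
opening: 0.0004
gripper_force: 0.0




clock: 3.98
tool_pos: [0.5208, -0.0464, 0.0325]
orientation: [180.0, -0.0, -87.5]
force: [0.5, -3.0, -0.3]
opening: 0.0005
gripper_force: 1.3
```

```bash
python3 -m pendant '[[-1,[-0.002,0,0],[0,0,0]],[-1,[-0.003,0,0],[0,0,0]],[-1,[-0.003,0,0],[0,0,0]]]'
```

```text
clock: 4.23
tool_pos: [0.5203, -0.0461, 0.0328]
orientation: [179.9, -0.2, -87.4]
force: [3.2, -21.1, 1.8]
opening: 0.0006
gripper_force: 10.7
```

```bash
python3 -m pendant '[[-1,[0.01,0,0],[0,0,0]],[-1,[0.02,0,0],[0,0,0]],[-1,[0.02,0,-0.04],[0,0,0]],[-1,[0.02,0,-0.08],[0,0,0]],[-1,[0.02,0,-0.12],[0,0,0]],[0,[0.0,0,-0.16],[0,0,-7]],[1,[-0.03,0,-0.16],[0,0,-14]],[1,[-0.03,0,-0.16],[0,0,-21]],[1,[-0.03,0,-0.16],[0,0,-28]],[1,[-0.03,0,-0.16],[0,0,-35]]]' && python3 -m pendant '[[1,[0,0,0],[0,0,-70]],[1,[0,0,0],[0,0,-70]],[1,[0,0,0],[0,0,-70]],[1,[0,0,0],[0,0,-70]],[1,[0,0,0],[0,0,-70]],[1,[0,0,0],[0,0,-70]],[1,[0,0,0],[0,0,-70]],[1,[0,0,0],[0,0,-70]],[1,[0,0,0],[0,0,-70]],[1,[0,0,0],[0,0,-70]]]' && python3 -m pendant '[[1,[0,0,0],[0,0,-62.5]],[1,[0,0,0],[0,0,-62.5]],[1,[0,0,0],[0,0,-62.5]],[1,[0,0,0],[0,0,-62.5]],[1,[0,0,0],[0,0,-62.5]],[1,[0,0,0],[0,0,-62.5]],[1,[0,0,0],[0,0,-62.5]],[1,[0,0,0],[0,0,-62.5]],[1,[0,0,0],[0,0,-62.5]],[1,[0,0,0],[0,0,-62.5]]]'
python3 - <<'E'
from plant import viewer,sensors
import cv2,pickle
print(sensors.get_obs()['joint_pos'])
p=viewer.camera_params('wrist');im=viewer.snapshot('wrist')
pickle.dump(p,open('w2.pkl','wb'))
cv2.imwrite('pics/w2.png',cv2.resize(im[:,:,::-1],(800,600),interpolation=cv2.INTER_CUBIC))
E
```

```text
clock: 5.07
tool_pos: [0.5197, -0.0125, 0.193]
orientation: [-179.9, 0.0, -52.1]
force: [0.8, -0.2, -0.5]
opening: 0.0282
gripper_force: 0.0
clock: 5.9
tool_pos: [0.5196, -0.0132, 0.1925]
orientation: [-180.0, -0.0, 17.9]
force: [0.9, 0.5, -0.5]
opening: 0.087
gripper_force: 0.0
clock: 6.73
tool_pos: [0.5196, -0.0132, 0.1925]
orientation: [-180.0, -0.0, 80.3]
force: [0.3, -0.1, -0.4]
opening: 0.0873
gripper_force: 0.0
[ 2.01722298e+01  7.41302718e+00 -2.15813522e+01 -3.74624325e-02
 -6.09903936e+01  1.50105524e+02]
```

View pics/w2.png

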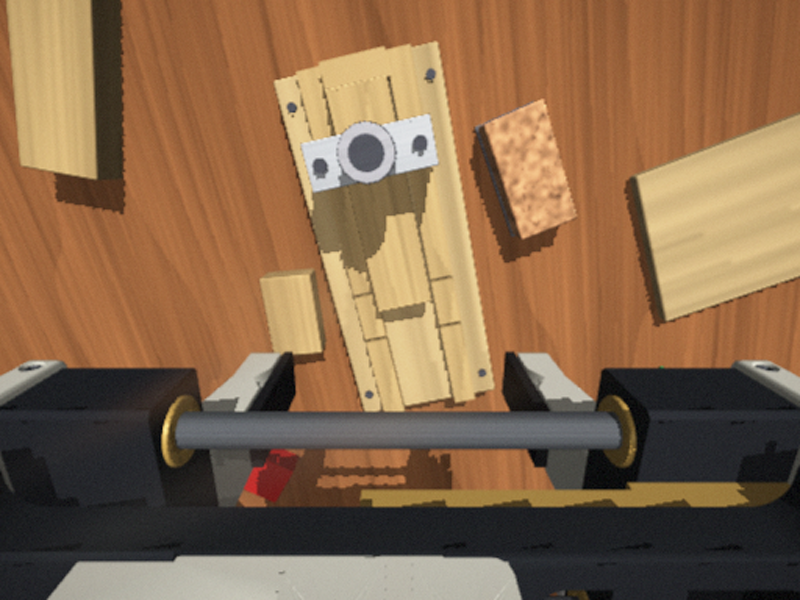

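The view shows the strip's far end flush at the stop (line ~(358,83)), its tail edge at ~(402,311), and the knob top's centre at (367,151).

Run:
```python
from h import *
import pickle
from plant import sensors
p=pickle.load(open('w2.pkl','rb'))
f=lambda u,v,z:px2w('wrist',((u+.5)*.64-.5,(v+.5)*.64-.5),z,p)
K=f(367,151,.109);print('knob',K,'b',f(311,166,.078),f(429,140,.078));
for q in ((402,311,.044),(358,82,.041)):
  P=f(*q);a=np.radians(2.5);d=P[:2]-K[:2];print(P,'jig y',75+1e3*(-np.sin(a)*d[0]+np.cos(a)*d[1]))
o=sensors.get_obs();a=np.radians(o['orientation'][2]);d=K-o['tool_pos']
print(d, 'tool',d[:2]@[np.cos(a),np.sin(a)],d[:2]@[np.sin(a),-np.cos(a)])
```

```text
knob [0.51708466 0.0779791  0.109     ] b [0.47900815 0.07641187 0.078     ] [0.55358515 0.07900214 0.078     ]
[ 0.51711943 -0.03947392  0.044     ] jig y -42.34274804295595
[0.51499429 0.1242534  0.041     ] jig y 121.3214418894482
[-0.00250871  0.09119354 -0.08353077] tool 0.0893492988246379 -0.018418947295630428
```

```bash
python3 -m pendant '[[1,[0.03,-0.006,0.0]],[1,[0.06,-0.012,0.02]]]' 2>&1 | tail -1; python3 -m pendant '[[1,[0.03,-0.006,0.0],[0,0,0]],[1,[0.06,-0.012,0.02],[0,0,0]],[1,[0.089,-0.0184,0.045],[0,0,0]],[1,[0.089,-0.0184,0.052],[0,0,0]],[1,[0.089,-0.0184,0.052],[0,0,0]],[1,[0.089,-0.0184,0.052],[0,0,0]]]'
python3 - <<'E'
from plant import viewer,sensors
import cv2,pickle
p=viewer.camera_params('wrist');im=viewer.snapshot('wrist')
pickle.dump(p,open('w3.pkl','wb'))
print(sensors.get_obs()['joint_pos'].round(1))
cv2.imwrite('pics/w3.png',cv2.resize(im[150:330,140:380,::-1],(800,600),interpolation=cv2.INTER_CUBIC))
E
```

```text
schema error: expected 3 entries
clock: 7.28
tool_pos: [0.5168, 0.0776, 0.1404]
orientation: [-180.0, 0.0, 80.0]
force: [0.4, 0.2, 0.2]
opening: 0.0875
gripper_force: 0.0
[ 30.   10.6 -25.2   0.  -54.2 139.9]
```

View pics/w3.png

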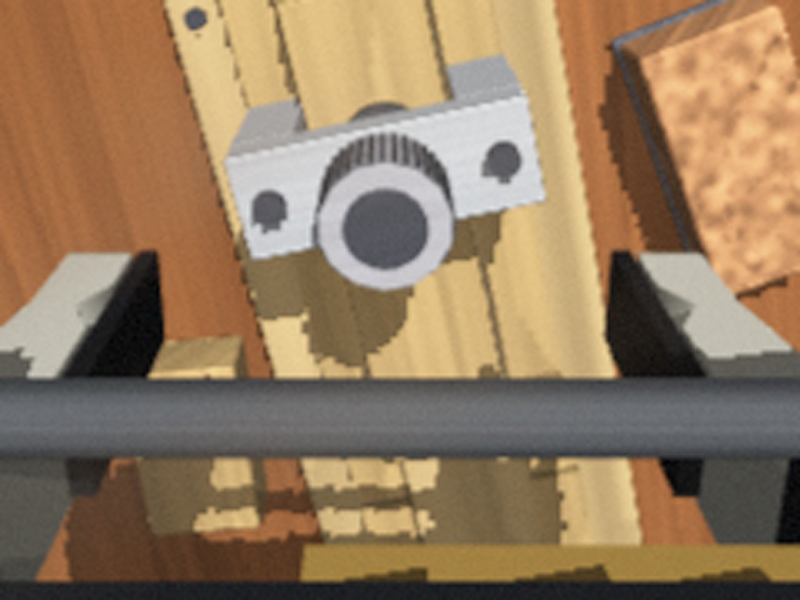

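The knob's top is centred between the fingers at (385,228) in the crop, but the stop is above it. I'll recheck the knob's position and crop the stop.

Run:
```python
from h import *
import pickle,cv2
p=pickle.load(open('w3.pkl','rb'))
K=px2w('wrist',(140+385.5*.3-.5,150+228.5*.3-.5),.109,p);print('knob',K)
im=viewer.snapshot('wrist')
cv2.imwrite('pics/w4.png',cv2.resize(im[80:230,170:370,::-1],(800,600),interpolation=cv2.INTER_CUBIC))
```

```text
knob [0.51627214 0.07726459 0.109     ]
```

View pics/w4.png

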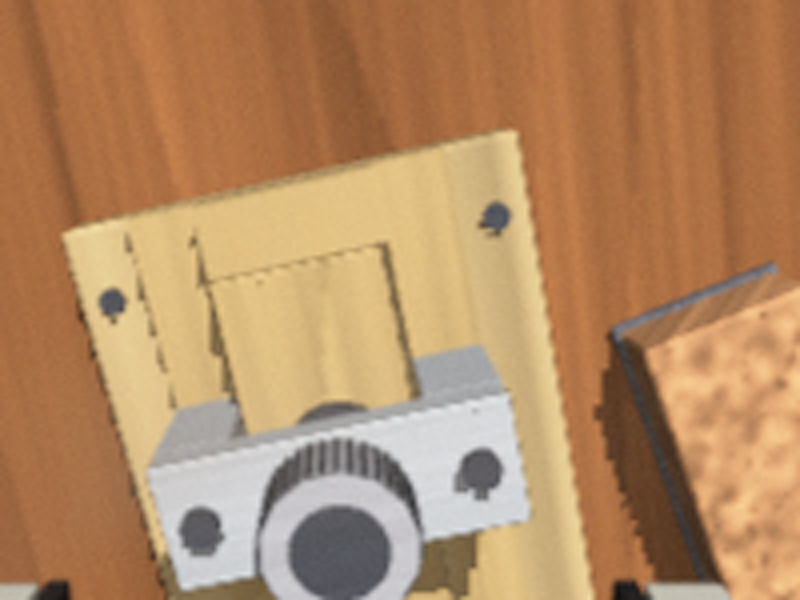

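The strip's end meets the stop along (210–385, 280–245) with just a crease and no gap, so it is home. I'll grasp the knob.

```bash
python3 -m pendant '[[1,[0,0,0.03],[0,0,0]],[1,[0,0,0.05],[0,0,0]],[1,[0,0,0.055],[0,0,0]],[0.2,[0,0,0.055],[0,0,0]],[-0.1,[0,0,0.055],[0,0,0]],[-0.1,[0,0,0.055],[0,0,0]],[-1,[0,0,0.055],[0,0,0]],[-1,[0,0,0.055],[0,0,0]],[-1,[0,0,0.055],[0,0,0]],[-1,[0,0,0.055],[0,0,0]]]'; python3 -m pendant '[[-1,[0,0,0],[0,0,0]],[-1,[0,0,0],[0,0,0]],[-1,[0,0,0],[0,0,0]]]'
cat > s.py <<'E'
from plant import sensors
import numpy as np
o=sensors.get_obs();print(round(float(o['clock']),2),'yaw',o['orientation'][2].round(2),'F',o['force'].round(1),'M',o['moment'].round(3),'tau6',o['tau'][5].round(3),'q6',o['joint_pos'][5].round(1),o['tool_pos'].round(4))
E
python3 s.py
```

```text
clock: 8.22
tool_pos: [0.5171, 0.0778, 0.086]
orientation: [180.0, -0.0, 80.0]
force: [1.1, -0.3, 0.3]
opening: 0.0466
gripper_force: 0.0
clock: 8.47
tool_pos: [0.5171, 0.0777, 0.0857]
orientation: [180.0, -0.0, 80.0]
force: [1.1, -0.5, 0.2]
opening: 0.0313
gripper_force: 30.0
8.47 yaw 80.04 F [ 1.1 -0.5  0.2] M [-0.275 -0.185  0.013] tau6 0.0 q6 140.0 [0.5171 0.0777 0.0857]
```

```bash
python3 -m pendant '[[-1,[0,0,0],[0,0,7]],[-1,[0,0,0],[0,0,14]],[-1,[0,0,0],[0,0,14]],[-1,[0,0,0],[0,0,14]],[-1,[0,0,0],[0,0,14]]]' >/dev/null; python3 s.py; python3 -m pendant '[[-1,[0,0,0],[0,0,7]],[-1,[0,0,0],[0,0,14]],[-1,[0,0,0],[0,0,14]],[-1,[0,0,0],[0,0,14]]]'>/dev/null; python3 s.py;  python3 -m pendant '[[-1,[0,0,0],[0,0,0]]]'>/dev/null; python3 s.py
```

```text
8.88 yaw 66.27 F [ 1.1 -0.5  1.2] M [-0.26  -0.199  0.048] tau6 -0.11 q6 126.2 [0.517  0.0777 0.0856]
9.22 yaw 52.36 F [ 1.  -1.   0.6] M [-0.289 -0.245  0.064] tau6 -0.741 q6 112.3 [0.517  0.0777 0.0856]
9.3 yaw 52.33 F [ 0.5 -1.1  0.3] M [-0.243 -0.252  0.059] tau6 -0.086 q6 112.3 [0.517  0.0777 0.0856]
```

```bash
python3 -m pendant '[[-1,[0,0,0],[0,0,7]],[-1,[0,0,0],[0,0,14]],[-1,[0,0,0],[0,0,14]],[-1,[0,0,0],[0,0,14]]]'>/dev/null; python3 s.py;  python3 -m pendant '[[-1,[0,0,0],[0,0,0]]]'>/dev/null; python3 s.py; python3 -m pendant '[[-1,[0,0,0],[0,0,7]],[-1,[0,0,0],[0,0,14]],[-1,[0,0,0],[0,0,14]],[-1,[0,0,0],[0,0,14]]]'>/dev/null; python3 s.py;  python3 -m pendant '[[-1,[0,0,0],[0,0,0]]]'>/dev/null; python3 s.py
```

```text
9.63 yaw 38.39 F [-0.1  0.9  1.1] M [-0.267 -0.295 -0.042] tau6 -0.733 q6 98.3 [0.517  0.0777 0.0856]
9.72 yaw 38.35 F [ 0.3 -0.3  1.8] M [-0.258 -0.274  0.023] tau6 -0.079 q6 98.3 [0.517  0.0777 0.0856]
10.05 yaw 24.4 F [ 0.2 -0.4  1.7] M [-0.207 -0.289 -0.028] tau6 -0.73 q6 84.3 [0.517  0.0777 0.0856]
10.13 yaw 24.36 F [ 1.4 -0.1  1.6] M [-0.155 -0.324  0.065] tau6 -0.077 q6 84.3 [0.517  0.0777 0.0856]
```

```bash
python3 -m pendant '[[-1,[0,0,0],[0,0,7]],[-1,[0,0,0],[0,0,14]],[-1,[0,0,0],[0,0,14]],[-1,[0,0,0],[0,0,14]],[-1,[0,0,0],[0,0,14]],[-1,[0,0,0],[0,0,14]]]'>/dev/null; python3 s.py;  python3 -m pendant '[[-1,[0,0,0],[0,0,0]]]'>/dev/null; python3 s.py; python3 -m pendant '[[-1,[0,0,0],[0,0,0]]]'>/dev/null; python3 s.py; python3 -m pendant '[[-1,[0,0,0],[0,0,0]]]'>/dev/null; python3 s.py
```

```text
10.63 yaw 10.26 F [ 1.3 -0.3  1.1] M [ 0.009 -0.273  0.08 ] tau6 0.018 q6 70.2 [0.517  0.0777 0.0856]
10.72 yaw 10.17 F [1.4 0.8 1.4] M [-0.034 -0.342  0.014] tau6 0.01 q6 70.1 [0.517  0.0777 0.0856]
10.8 yaw 10.12 F [ 1.1 -1.3  1.5] M [ 0.09  -0.331  0.031] tau6 -0.009 q6 70.0 [0.517  0.0777 0.0856]
10.88 yaw 10.09 F [1.7 0.3 2. ] M [ 0.028 -0.277  0.086] tau6 -0.023 q6 70.0 [0.517  0.0777 0.0856]
```

```bash
cat > m.py <<'E'
from plant import sensors,viewer
import numpy as np
r=[]
for i in range(6):
    viewer.snapshot('wrist');o=sensors.get_obs();r.append([o['moment'][2],o['tau'][5]])
print(round(float(o['clock']),2),'yaw',o['orientation'][2].round(2),'Mz',np.mean(r,0)[0].round(3),'+-',(np.std(r,0)[0]/2.4).round(3),'tau6',np.round(np.array(r)[:,1],3),'F',o['force'].round(1),'grip',o['gripper_force'].round(1))
E
python3 m.py; python3 -m pendant '[[-1,[0,0,0],[0,0,7]],[-1,[0,0,0],[0,0,14]],[-1,[0,0,0],[0,0,14]],[-1,[0,0,0],[0,0,14]]]'>/dev/null;python3 m.py; python3 -m pendant '[[-1,[0,0,0],[0,0,7]],[-1,[0,0,0],[0,0,14]],[-1,[0,0,0],[0,0,14]],[-1,[0,0,0],[0,0,14]]]'>/dev/null;python3 m.py
```

```text
Traceback (most recent call last):
  File "m.py", line 6, in <module>
    print(round(float(o['clock']),2),'yaw',o['orientation'][2].round(2),'Mz',np.mean(r,0)[0].round(3),'+-',(np.std(r,0)[0]/2.4).round(3),'tau6',np.round(np.array(r)[:,1],3),'F',o['force'].round(1),'grip',o['gripper_force'].round(1))
                                                                                                                                                                                                            ^^^^^^^^^^^^^^^^^^^^^^^^
AttributeError: 'float' object has no attribute 'round'
Traceback (most recent call last):
  File "m.py", line 6, in <module>
    print(round(float(o['clock']),2),'yaw',o['orientation'][2].round(2),'Mz',np.mean(r,0)[0].round(3),'+-',(np.std(r,0)[0]/2.4).round(3),'tau6',np.round(np.array(r)[:,1],3),'F',o['force'].round(1),'grip',o['gripper_force'].round(1))
                                                                                                                                                                                                            ^^^^^^^^^^^^^^^^^^^^^^^^
AttributeError: 'float' object has no attribute 'round'
Traceback (most recent call last):
  File "m.py", line 6, in <module>
    print(round(float(o['clock']),2),'yaw',o['orientation'][2].round(2),'Mz',np.mean(r,0)[0].round(3),'+-',(np.std(r,0)[0]/2.4).round(3),'tau6',np.round(np.array(r)[:,1],3),'F',o['force'].round(1),'grip',o['gripper_force'].round(1))
                                                                                                                                                                                                            ^^^^^^^^^^^^^^^^^^^^^^^^
AttributeError: 'float' object has no attribute 'round'
```

```bash
sed -i "s/o\['gripper_force'\].round(1)/o['gripper_force']/" m.py; python3 m.py
```

```text
12.75 yaw -17.95 Mz 0.089 +- 0.014 tau6 [-0.057 -0.065 -0.071 -0.076 -0.079 -0.082] F [0.9 2.4 3.9] grip 30.00079035758972
```

```bash
python3 -m pendant '[[-1,[0,0,0],[0,0,4]],[-1,[0,0,0],[0,0,8]],[-1,[0,0,0],[0,0,8]],[-1,[0,0,0],[0,0,8]]]'>/dev/null;python3 m.py;python3 m.py; python3 -m pendant '[[-1,[0,0,0],[0,0,4]],[-1,[0,0,0],[0,0,8]],[-1,[0,0,0],[0,0,8]],[-1,[0,0,0],[0,0,8]]]'>/dev/null;python3 m.py;python3 m.py
```

```text
13.38 yaw -25.92 Mz 0.109 +- 0.016 tau6 [-0.236 -0.132 -0.101 -0.096 -0.099 -0.104] F [1.9 2.  5.2] grip 30.000984370708466
13.68 yaw -25.95 Mz 0.121 +- 0.011 tau6 [-0.109 -0.113 -0.108 -0.119 -0.124 -0.125] F [1.1 2.4 5.3] grip 30.00093251466751
14.32 yaw -33.94 Mz 0.145 +- 0.009 tau6 [-0.217 -0.168 -0.157 -0.155 -0.154 -0.154] F [0.9 3.  5.4] grip 30.001004934310913
14.62 yaw -33.94 Mz 0.14 +- 0.017 tau6 [-0.154 -0.154 -0.154 -0.154 -0.154 -0.154] F [1.5 2.  5. ] grip 30.001061260700226
```

```bash
python3 -m pendant '[[-1,[0,0,0],[0,0,5]],[-1,[0,0,0],[0,0,10]],[-1,[0,0,0],[0,0,10]],[-1,[0,0,0],[0,0,10]]]'>/dev/null;python3 m.py;python3 m.py; python3 -m pendant '[[-1,[0,0,0],[0,0,5]],[-1,[0,0,0],[0,0,5]],[-1,[0,0,0],[0,0,5]]]'>/dev/null;python3 m.py;python3 m.py
```

```text
15.25 yaw -43.94 Mz 0.185 +- 0.013 tau6 [-0.266 -0.205 -0.192 -0.189 -0.188 -0.188] F [0.7 2.1 5.5] grip 30.001061260700226
15.55 yaw -43.94 Mz 0.181 +- 0.011 tau6 [-0.188 -0.188 -0.188 -0.188 -0.188 -0.188] F [1.6 2.7 4.7] grip 30.001012980937958
16.1 yaw -48.93 Mz 0.203 +- 0.014 tau6 [-0.286 -0.23  -0.217 -0.214 -0.213 -0.213] F [0.7 2.4 6. ] grip 30.000995099544525
16.4 yaw -48.93 Mz 0.221 +- 0.012 tau6 [-0.213 -0.213 -0.213 -0.213 -0.213 -0.213] F [0.8 2.6 5.7] grip 30.001078248023987
```

```bash
python3 -m pendant '[[-1,[0,0,0],[0,0,2.5]],[-1,[0,0,0],[0,0,2.5]],[-1,[0,0,0],[0,0,2.5]]]'>/dev/null;python3 m.py;python3 m.py
```

```text
16.95 yaw -51.43 Mz 0.195 +- 0.01 tau6 [-0.249 -0.221 -0.215 -0.214 -0.213 -0.213] F [1.2 3.2 5. ] grip 30.00116229057312
17.25 yaw -51.43 Mz 0.231 +- 0.011 tau6 [-0.213 -0.213 -0.213 -0.213 -0.213 -0.213] F [0.7 2.4 6.1] grip 30.001087188720703
```

```bash
python3 -m pendant '[[-1,[0,0,0],[0,0,2]],[-1,[0,0,0],[0,0,2]],[-1,[0,0,0],[0,0,2]]]'>/dev/null;python3 m.py;python3 m.py
```

```text
17.8 yaw -53.44 Mz 0.197 +- 0.013 tau6 [-0.249 -0.227 -0.222 -0.22  -0.22  -0.22 ] F [0.3 2.  5.7] grip 30.001191794872284
18.1 yaw -53.44 Mz 0.219 +- 0.012 tau6 [-0.22 -0.22 -0.22 -0.22 -0.22 -0.22] F [0.3 1.9 5.7] grip 30.0010684132576
```

```bash
python3 -m pendant '[[0,[0,0,0],[0,0,0]],[0,[0,0,0],[0,0,0]],[0.5,[0,0,0],[0,0,0]],[0.5,[0,0,0],[0,0,0]],[0.5,[0,0,0],[0,0,0]],[0.5,[0,0,0],[0,0,0]],[0.5,[0,0,-0.02],[0,0,0]],[0.5,[0,0,-0.05],[0,0,0]],[0.5,[0,0,-0.08],[0,0,0]],[0.5,[0,0,-0.11],[0,0,0]]]'; python3 -m pendant '[[0.5,[0.0,0,-0.03],[0,0,0]],[0.5,[-0.03,0,-0.04],[0,0,0]],[0.5,[-0.06,0,-0.04],[0,0,0]],[0.5,[-0.1,0,-0.04],[0,0,0]],[0.5,[-0.1,0,-0.04],[0,0,0]],[0.5,[-0.1,0,-0.04],[0,0,0]]]'
python3 - <<'E'
from plant import viewer
import cv2
a=viewer.snapshot('scene')[150:260,200:330];b=viewer.snapshot('top')
cv2.imwrite('pics/end.png',cv2.resize(a[:,:,::-1],(700,592),interpolation=cv2.INTER_CUBIC))
E
```

```text
clock: 18.93
tool_pos: [0.5164, 0.0774, 0.1966]
orientation: [179.9, 0.0, -53.5]
force: [1.0, 0.2, -0.6]
opening: 0.0655
gripper_force: 0.0
clock: 19.43
tool_pos: [0.4563, 0.1595, 0.2359]
orientation: [-180.0, 0.0, -53.3]
force: [0.4, 0.2, -0.1]
opening: 0.066
gripper_force: 0.0
```

View pics/end.png

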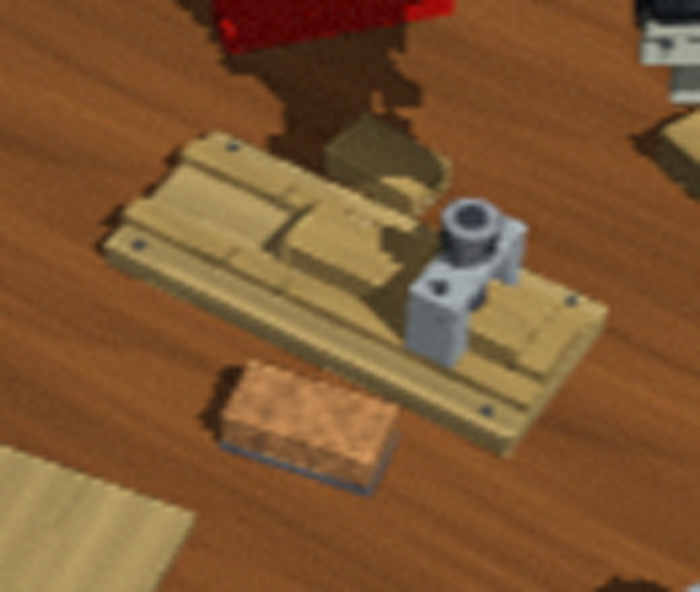

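The strip is against the stop at (520,350), the foot is down on it at (480,295), the sander (310,430) and offcut (385,160) are undisturbed, and the gripper is clear.

```bash
python3 -c "
from plant import workorder;print(workorder.close_job())"
```

```text
the job is handed in; nothing more can be done
None
```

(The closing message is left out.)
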